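# Index the dish under the reading head and take the reading

### The job

Bring the covered dish under the head of the dish reader: push the sprung sample slide by its front face all the way in to its end stop, then let it go so that it springs back and catches on the stop pin. With the slide resting on the pin, press the key on top of the reading head right down and let it up. Only push and press, with the fingertips: the dish rides along in its seat untouched, and the things standing around stay where they are.

Things in the scene. Friction and masses are not known exactly. Their poses are not given: they have to be found in the camera images.
- reader: dish reader, fixed to the worktop, 292 mm long with its slide out, 134 wide, 147 tall: grey bed plate, cream C-frame with its column at the far end (x 58 to 92 mm) and a round reading head 62 mm across, 62 to 140 mm above the worktop, over the slide. Origin on the worktop under the head's axis; x points inwards along the slide, away from the operator; y left, z up.
- sample_slide (a joint): travel of the sprung slide along the reader's x, m: 0 out (start), 0.060 resting on the stop pin with the dish under the head, 0.074 end stop. A spring drives it outwards, 3 N at 0, 6 N at the end (1 N more when pushed at 40 mm/s). Past 0.062 the pin drops behind the slide's tooth: let go, slowly or fast, it returns to 0.060 and stays. Let go earlier, it springs right out.
- slide_face (a point): centre of the slide's front face, the face to push: upright, 92 mm wide, 35 mm high (15 to 50 mm above the worktop), rubber pad in the middle; looks along the reader's -x, moves with the slide. The space before it is free, also below at the end of the travel (only the worktop); the block behind it is 92 mm long; the head stays 95 mm or more beyond the face.
- dish_seat (a point): centre of the floor of the round seat in the slide (64 mm across, 4 mm deep, floor 30 mm above the worktop), 141 mm behind the front face; moves with the slide
- stop_pin (a joint): lift of the spring-loaded stop pin in m, at the right-hand side of the slide under a small black knob (top 79 mm above the worktop): 0 = down, about 0.009 while the slide's tooth passes under it; it works by itself
- dish: covered petri dish with sample, 67 mm across, 15 mm tall, 30 g, loose in the seat of the slide; origin at the centre of its underside
- read_key (a joint): travel of the round key on top of the reading head, downwards, in m: 0 = up, 0.004 = fully down (about 5 N)
- key_top (a point): centre of the top of the round key, 26 mm across, in a 44 mm dark bezel 5 mm lower, 147 mm above the worktop when up, on the axis of the reading head; within 70 mm nothing is higher; the instruments left and right of the reader have housings 184 and 199 mm tall, and the right-hand one carries a column and a hanging spindle (0.57 m ahead of the robot, from 0.31 m up): pass in front of it, not over it
- jar: bystander: sample jar with a white ribbed screw lid, 57 mm across and 67 mm tall, standing left of the reader's slide; origin at the centre of its underside
- forceps: bystander: steel forceps, 126 mm long along their x, 15 mm wide, 8 mm tall, lying to the right of the slide; origin at the centre of its underside
- level: bystander: brass spirit level block, 70 x 18 mm, 20 mm tall, its long side along its y, lying to the right of the reader; origin at the centre of its underside
- amber_jar: bystander: sample jar, 54 mm across and 65 mm tall, black lid, standing behind the reader to the right; origin at the centre of its underside
- dropper: bystander: dropper bottle with rubber bulb, 39 mm across, 109 mm tall, standing behind the reader; origin at the centre of its underside
Mind the look-alikes: they are no part of the job. What is shaped like the dish but brown is not meant.

How it is judged:
By the outcome, as a careful person would: the job done as asked, in the order asked, and still so for the second after the job is handed in, with the robot touching nothing.
It also fails if it takes over 51 s, if anything falls off the work surface, if the arm or the gripper's body presses on something with over 40 N, if the wrist force passes 120 N, or if a joint passes its speed limit or range.

### The arm

A 6-joint arm with a two-finger parallel gripper is mounted at the origin on a cart in front of the work surface, level with it; the furniture and walls round the work are solid. World frame = base frame: x ahead of the robot, y to its left, z up, the work surface at z = 0. Lengths are in m, angles in rad, forces in N, time in s.
With the tool pointing down it reaches from about 0.25 to 0.775 m from the base axis. Payload 4 kg.
Tool frame: the origin (TCP) lies at the centre of the arm's flange, where the gripper is bolted on; the fingertips stand 199 mm ahead of it and the grasp point (between the pads) lies 180 mm ahead of it (robot.tcp_to_tips is the z of the fingertips in the tool frame, in m); z points along the fingers, y is the line along which they close (so a half turn about z gives the same grasp; the last joint's range is limited). The gripper opens to 94 mm and grips with 3 to 60 N. Pads are 16 mm wide; open, the fingers measure 119 mm over their backs; the gripper's body (75 mm by 177 mm) begins 78 mm behind the grasp point.
Start: joints at [1.043, 0.087, 1.371, -0, 1.684, -0.103], TCP at [0.227, 0.501, 0.405] pointing down, gripper open.
Joint ranges: [-3.1, 3.1], [-0.76, 2.03], [0.27, 2.55], [-1.08, 4.22], [0.17, 2.65], [-2.57, 2.57]. Speed limits (rad/s): [2.79, 2.79, 3.14, 3.14, 3.14, 3.14].

### API

Orientations are given as [roll, pitch, yaw] about the fixed x, y, z axes, in that order (R = Rz(yaw) Ry(pitch) Rx(roll)).
In Python, from bench import robot gives the robot as it stands.
- The arm moves only by the tool play_rows, never from a script. Its arguments are lists of equal length, an entry for each row: "translation": the shift along the tool's x, y, z scaled (see below), a list of three; "twist": the turn, a rotation vector about the tool's x, y, z scaled (see below), a list of three; "gripper": the opening, from -1 (shut) to 1 (fully open). A call has 1 to 8 rows; each row shifts and turns the commanded pose from where the row before left it, along the tool's axes as they then stand; what a row does not reach is not made up. The controller multiplies each number of a shift by 0.04 m and each number of a turn by 0.1 rad. A row lasts 1/10 s, in which the tool goes at most 50 mm and 8.59 degrees, less where a joint would pass 70% of its speed; a pose out of reach is approached as far as the arm can. A call with a number of a shift or a turn outside -1 to 1 is refused whole. A call with a gripper value outside its range is refused whole. The fingers move at their own pace and stop on an object; the grip force is fixed at half the most. Time passes only in rows, so rows that do not move let the fingers close. It gives the time, the measured TCP pose, the force, the opening and the grip force at its end, in the units of the state.
- robot.get_obs(): the state, without advancing time (a new reading comes with each control period).
- robot.snapshot(name): name is "side" or "top" or "wrist"; returns the picture (384x512x3 uint8, red, green, blue); there is no depth.
- robot.camera_model(name): a dict with "camera_matrix" (3x3 intrinsics, pixels), "k1" (the pictures are not rectified: a ray, as slopes to the right and down, at radius r is drawn at 1 + k1 r^2 times it, then the intrinsics apply), "rvec" (rotation vector, rad) and "tvec" (3), from world to camera coordinates, as OpenCV has them. Camera axes: x right, y down, z forward; pixel columns grow to the right and rows downward; lengths in m; the calibration is good to about 2 mm. A picture is of the moment at which its call begins: read the wrist's pose just before it. camera_model takes no time and is no camera call; for the wrist camera it gives the pose at the moment of the call.
- robot.close_job(): hands the job in; it is judged then, once.
Trained networks look in the newest picture that a camera, given by its name, has taken for a name from the list of things; names that differ only in an ending like _2 or _b are one class to them, and where a whole thing is asked for, a point or a joint stands for the part that bears it (a point fixed in the world has none). Each returns a list of dicts, best first, with "score" (0 to 1); they miss things now and then, are a little off and sometimes report something else, mostly with a low value. They report only what shows in the picture. A call takes as long as a camera call. They do not tell look-alikes from the thing itself.
- robot.recognise(name, camera): "centre" ([x, y, z] in m, in world coordinates, good to about 4 mm: the middle of the surface that is visible of it).
- robot.spot_point(name, camera): "centre" ([x, y, z] in m, in world coordinates, good to about 4 mm: a listed point, or the origin of a listed thing).
The state is a dict: "time": time; "joint_positions": joint angles; "qvel": joint speeds; "joint_torque": joint torques, N m; "tool_pos": TCP position; "ee_rot": TCP orientation; "wrist_force": force on the tool from outside, world axes, zero at the start; "wrist_torque": the same for the moment, N m; "width": finger opening in m; "finger_force": force on a finger pad.
Only numpy, scipy, OpenCV 4.12 (cv2) and the standard library are available. Lean on these libraries where they do the work, as an engineer would, in place of code of your own. Each camera call takes 0.05 s, during which the arm holds its last target. There are 200 camera calls.

## Working session

There is one attempt and no reset: what is moved stays moved. The work goes in short steps, Python scripts to look and compute and a tool call to move; the robot and the scene stay as the last step left them, time stands still between calls to the robot, and variables do not carry over. Pictures are saved under pics/ and viewed, at most 10 in all, crops included, and the job is handed in when it is done.

Besides the shell and the picture viewer there is one more tool, called after ">>>" as name(argument=value, ...) on one line, values as JSON. play_rows: Moves the arm, as the interface text tells. Its arguments: {"type":"object","properties":{"translation":{"type":"array","items":{"type":"array","items":{"type":"number","minimum":-1,"maximum":1}}},"twist":{"type":"array","items":{"type":"array","items":{"type":"number","minimum":-1,"maximum":1}}},"gripper":{"type":"array","items":{"type":"number"}}},"required":["translation","twist","gripper"]}

```bash
mkdir -p pics; ls; cat > h.py <<'E'
from bench import robot
import numpy as np, cv2
def snap(c,n):
    im=robot.snapshot(c); cv2.imwrite(f'pics/{n}.png',im[:,:,::-1]); return im
def proj(p,c):
    m=robot.camera_model(c); K=np.array(m['camera_matrix']); R=cv2.Rodrigues(np.array(m['rvec'],float))[0]
    q=R@np.array(p)+np.array(m['tvec']).ravel(); s=q[:2]/q[2]; s=s*(1+m['k1']*(s@s)); return (K[:2,:2]@s+K[:2,2])
def ray(uv,c):
    m=robot.camera_model(c); K=np.array(m['camera_matrix']); R=cv2.Rodrigues(np.array(m['rvec'],float))[0]
    d=np.linalg.solve(K[:2,:2],np.array(uv,float)-K[:2,2]); s=d.copy()
    for _ in range(20): s=d/(1+m['k1']*(s@s))
    return -R.T@np.array(m['tvec']).ravel(), R.T@np.array([*s,1])
def atz(uv,z,c):
    o,d=ray(uv,c); return o+d*(z-o[2])/d[2]
E
python3 - <<'E'
from h import *
a=snap('side','side0'); b=snap('top','top0')
for c in ('side','top'):
  for n in ('slide_face','key_top','dish_seat','reader','jar','forceps','level','dish'):
    for d in robot.spot_point(n,c)[:3]: print(c,n,np.round(d['centre'],3),round(d['score'],2),np.round(proj(d['centre'],c)))
o=robot.get_obs(); print(o['time'],o['tool_pos'],o['ee_rot'],o['width'])
cv2.imwrite('pics/both.png',cv2.resize(np.hstack([a,b]),(800,300))[:,:,::-1])
E
```

```text
pics
side slide_face [0.377 0.383 0.032] 0.95 [314. 212.]
side key_top [0.574 0.365 0.148] 0.46 [231. 171.]
side dish_seat [0.516 0.37  0.029] 0.82 [257. 207.]
side reader [0.73  0.19  0.003] 0.2 [180. 161.]
side forceps [ 0.401  0.291 -0.001] 0.76 [302. 192.]
side level [0.517 0.37  0.03 ] 0.69 [256. 207.]
side level [0.574 0.364 0.148] 0.22 [231. 171.]
side dish [ 0.493  0.217 -0.   ] 0.66 [267. 170.]
side dish [ 0.349  0.211 -0.003] 0.63 [320. 170.]
side dish [0.331 0.604 0.   ] 0.6 [339. 301.]
top slide_face [0.371 0.385 0.032] 0.68 [253. 275.]
top key_top [0.577 0.363 0.146] 0.49 [264. 179.]
top key_top [0.379 0.5   0.   ] 0.28 [205. 271.]
top dish_seat [0.514 0.372 0.03 ] 0.85 [258. 215.]
top reader [ 0.569  0.364 -0.003] 0.89 [260. 194.]
top forceps [0.402 0.294 0.002] 0.66 [290. 261.]
top forceps [0.378 0.502 0.002] 0.2 [204. 272.]
top level [0.578 0.362 0.147] 0.59 [264. 179.]
top level [ 0.582  0.263 -0.003] 0.52 [300. 189.]
top dish [0.515 0.369 0.028] 0.93 [259. 214.]
top dish [0.332 0.607 0.001] 0.89 [160. 292.]
top dish [ 0.491  0.213 -0.   ] 0.79 [321. 225.]
0.9 [0.22667529 0.50111336 0.40470499] [3.14152724e+00 6.00611300e-06 2.71680264e+00] 0.09424713731070133
```

View pics/top0.png

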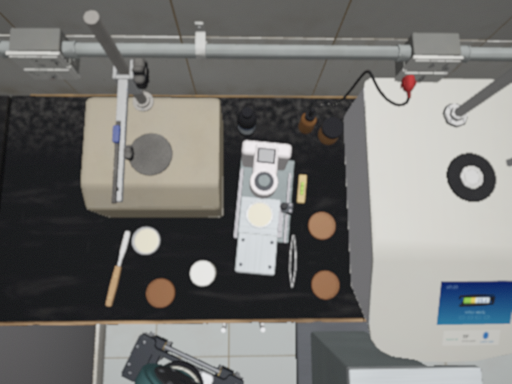

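View pics/side0.png

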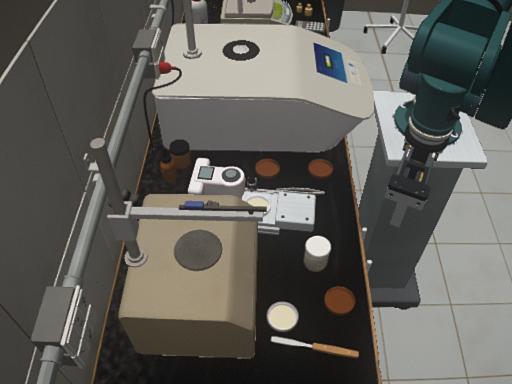

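The top view shows the reader with its slide at (256,255), the white dish in its seat at (259,214), the head and key at (264,180) and the jar at (203,272). The look-alikes are the brown dishes at (160,292), (321,225) and (325,285), and the loose cream dish at (146,241). None of these is in the slide. Two-view positions give a reader yaw of about -0.1 rad, so I'll move to a pre-push position.

>>> play_rows(translation=[[0,0,0],[0,0,0],[0,0,0],[0,0,0],[-0.69,-0.63,0.6],[-0.69,-0.63,0.6],[-0.69,-0.63,0.6],[-0.69,-0.63,0.6]], twist=[[0,0,-0.81],[0,0,-0.81],[0,0,-0.81],[0,0,-0.81],[0,0,0],[0,0,0],[0,0,0],[0,0,0]], gripper=[-1,-1,-1,-1,-1,-1,-1,-1])

```text
time: 1.7
tool_pos: [0.327, 0.3886, 0.308]
ee_rot: [3.141, 0.001, 3.041]
wrist_force: [1.9, 0.8, 0.5]
width: 0.0334
finger_force: 0.0
```

```bash
python3 - <<'E'
from h import *
o=robot.get_obs(); print(o['time'],o['tool_pos'],o['ee_rot'],o['width'],o['wrist_force'])
a=snap('wrist','w1'); b=snap('top','t1')
for c in ('wrist','top'):
  for n in ('slide_face','key_top','dish_seat'):
    for d in robot.spot_point(n,c)[:2]: print(c,n,np.round(d['centre'],3),round(d['score'],2),np.round(proj(d['centre'],c)))
t=cv2.resize(b[120:300,180:340],(448,504)); cv2.imwrite('pics/c1.png',np.hstack([cv2.resize(a,(352,264)),cv2.resize(t,(235,264))])[:,:,::-1])
E
```

```text
1.7 [0.32699125 0.38861138 0.30801758] [3.14090872e+00 6.06290020e-04 3.04134990e+00] 0.03336196192871606 [1.93886142 0.76327295 0.54858271]
wrist slide_face [0.374 0.389 0.031] 0.69 [265. 246.]
wrist slide_face [0.378 0.5   0.002] 0.32 [372. 227.]
top slide_face [0.376 0.385 0.033] 0.7 [253. 273.]
top key_top [0.574 0.362 0.144] 0.55 [264. 180.]
top dish_seat [0.517 0.37  0.03 ] 0.64 [259. 214.]
top dish_seat [0.38  0.503 0.003] 0.45 [203. 271.]
```

View pics/c1.png

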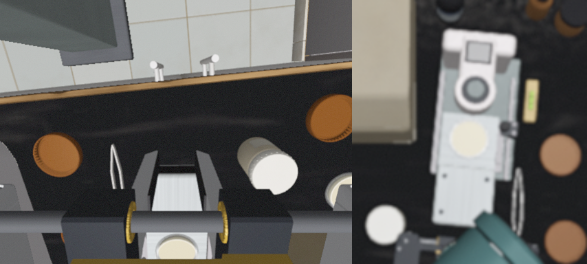

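The wrist view shows the slide's front face and pad right ahead, between the closing fingers, with the jar and forceps clear. Lowering beside the front face and closing in.

>>> play_rows(translation=[[0,0,0.7],[0,0,0.7],[0,0,0.7],[0,0,0],[0,0,0],[-0.25,0,0],[-0.25,0,0],[-0.25,0,0]], twist=[[0,0,0],[0,0,0],[0,0,0],[0,0,0],[0,0,0],[0,0,0],[0,0,0],[0,0,0]], gripper=[-1,-1,-1,-1,-1,-1,-1,-1])

```text
time: 2.9
tool_pos: [0.3577, 0.387, 0.2264]
ee_rot: [3.139, 0.002, 3.041]
wrist_force: [0.0, -0.9, -0.4]
width: 0.0006
finger_force: 0.0
```

>>> play_rows(translation=[[-0.1,0,0],[-0.1,0,0],[-0.1,0,0],[-0.1,0,0],[-0.1,0,0],[-0.1,0,0],[-0.1,0,0],[-0.1,0,0]], twist=[[0,0,0],[0,0,0],[0,0,0],[0,0,0],[0,0,0],[0,0,0],[0,0,0],[0,0,0]], gripper=[-1,-1,-1,-1,-1,-1,-1,-1])

```text
time: 3.7
tool_pos: [0.3881, 0.3835, 0.2248]
ee_rot: [-3.142, -0.001, 3.041]
wrist_force: [-5.2, -1.0, 4.2]
width: 0.0006
finger_force: 2.5
```

>>> play_rows(translation=[[-0.1,0,0],[-0.1,0,0],[-0.1,0,0],[-0.1,0,0],[-0.1,0,0],[-0.1,0,0],[-0.1,0,0],[-0.1,0,0]], twist=[[0,0,0],[0,0,0],[0,0,0],[0,0,0],[0,0,0],[0,0,0],[0,0,0],[0,0,0]], gripper=[-1,-1,-1,-1,-1,-1,-1,-1])

```text
time: 4.5
tool_pos: [0.4193, 0.3805, 0.2248]
ee_rot: [3.142, -0.003, 3.041]
wrist_force: [-8.9, 0.7, 6.1]
width: 0.0003
finger_force: 3.8
```

>>> play_rows(translation=[[-0.08,0,0],[-0.08,0,0],[-0.08,0,0],[-0.08,0,0],[0,0,0]], twist=[[0,0,0],[0,0,0],[0,0,0],[0,0,0],[0,0,0]], gripper=[-1,-1,-1,-1,-1])

```text
time: 5.0
tool_pos: [0.4328, 0.3791, 0.2248]
ee_rot: [3.141, -0.001, 3.041]
wrist_force: [-5.5, 0.5, 4.7]
width: 0.0006
finger_force: 2.7
```

>>> play_rows(translation=[[-0.05,0,0],[-0.05,0,0],[-0.05,0,0],[0,0,0]], twist=[[0,0,0],[0,0,0],[0,0,0],[0,0,0]], gripper=[-1,-1,-1,-1])

```text
time: 5.4
tool_pos: [0.4386, 0.3786, 0.2247]
ee_rot: [3.141, -0.001, 3.041]
wrist_force: [-5.8, 0.1, 4.6]
width: 0.0003
finger_force: 2.8
```

>>> play_rows(translation=[[-0.05,0,0],[-0.05,0,0],[0,0,0]], twist=[[0,0,0],[0,0,0],[0,0,0]], gripper=[-1,-1,-1])

```text
time: 5.7
tool_pos: [0.4411, 0.3784, 0.2248]
ee_rot: [-3.141, -0.006, 3.041]
wrist_force: [-11.2, 0.6, 7.7]
width: 0.0006
finger_force: 5.7
```

>>> play_rows(translation=[[-0.05,0,0],[0,0,0]], twist=[[0,0,0],[0,0,0]], gripper=[-1,-1])

```text
time: 5.9
tool_pos: [0.4419, 0.3784, 0.2248]
ee_rot: [-3.141, -0.01, 3.042]
wrist_force: [-16.8, 1.0, 10.3]
width: 0.0004
finger_force: 8.0
```

End stop: the force climbs while the slide no longer moves. Backing off, then up.

>>> play_rows(translation=[[0.1,0,0],[0.15,0,0],[0.15,0,0],[0.15,0,0],[0.4,0,0],[0.5,0,0],[0,0,-0.6],[0,0,-0.8]], twist=[[0,0,0],[0,0,0],[0,0,0],[0,0,0],[0,0,0],[0,0,0],[0,0,0],[0,0,0]], gripper=[-1,-1,-1,-1,-1,-1,-1,-1])

```text
time: 6.7
tool_pos: [0.3854, 0.383, 0.2786]
ee_rot: [-3.137, -0.002, 3.041]
wrist_force: [0.4, 0.6, 1.0]
width: 0.0008
finger_force: 0.0
```

>>> play_rows(translation=[[0,0,-1],[0,0,-1],[0,0,-1],[0,0,0]], twist=[[0,0,0],[0,0,0],[0,0,0],[0,0,0]], gripper=[-1,-1,-1,-1])

```text
time: 7.1
tool_pos: [0.3872, 0.3839, 0.4081]
ee_rot: [3.132, 0.011, 3.04]
wrist_force: [0.4, 0.1, 0.8]
width: 0.0007
finger_force: 0.0
```

```bash
python3 - <<'E'
from h import *
o=robot.get_obs(); print(o['time'],o['tool_pos'],o['ee_rot'],o['wrist_force'])
a=snap('wrist','w2'); b=snap('top','t2'); s=snap('side','s2')
for c in ('wrist','top','side'):
  for n in ('slide_face','key_top','dish_seat','dish'):
    for d in robot.spot_point(n,c)[:2]: print(c,n,np.round(d['centre'],3),round(d['score'],2),np.round(proj(d['centre'],c)))
f=lambda im:cv2.resize(im,(400,300))
cv2.imwrite('pics/c2.png',np.hstack([f(a),f(s[130:250,150:350])])[:,:,::-1])
E
```

```text
7.1 [0.387159   0.38386991 0.40807544] [3.13217667 0.01122061 3.04026507] [0.37015342 0.07769946 0.75192585]
wrist slide_face [0.436 0.379 0.031] 0.94 [259. 214.]
wrist key_top [0.576 0.367 0.146] 0.69 [261. 386.]
wrist dish [0.347 0.212 0.   ] 0.89 [123. 152.]
wrist dish [ 0.331  0.606 -0.   ] 0.71 [435. 108.]
top slide_face [0.432 0.378 0.034] 0.86 [256. 249.]
top slide_face [ 0.748  0.245 -0.003] 0.55 [305. 127.]
top key_top [0.575 0.364 0.146] 0.4 [263. 180.]
top dish_seat [0.576 0.364 0.028] 0.65 [261. 190.]
top dish_seat [0.727 0.19  0.003] 0.23 [327. 134.]
top dish [0.332 0.609 0.002] 0.89 [159. 292.]
top dish [ 0.491  0.211 -0.   ] 0.65 [322. 225.]
side slide_face [0.435 0.379 0.029] 0.57 [290. 211.]
side key_top [0.575 0.362 0.152] 0.66 [231. 170.]
side dish_seat [0.574 0.364 0.031] 0.95 [233. 204.]
side dish [ 0.493  0.216 -0.001] 0.93 [266. 170.]
side dish [ 0.33   0.603 -0.   ] 0.87 [340. 301.]
```

View pics/c2.png

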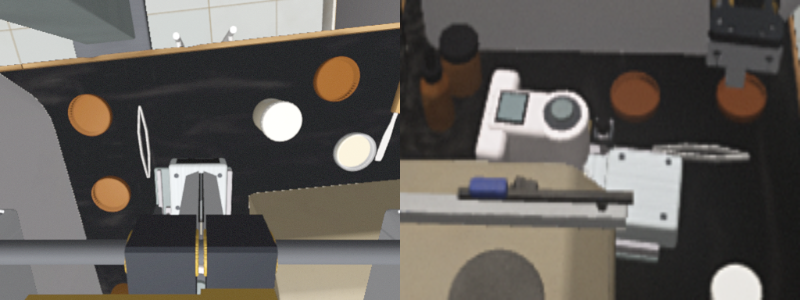

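The pictures show the slide in, with its face at x about 0.435 (60 mm travel) and the dish under the head. The key is at (0.575, 0.364). I'll triangulate the tip of the left instrument's boom (top 118,200; side 268,210) before moving over.

```bash
python3 - <<'E'
from h import *
def tri(ua,ub):
    o,d=ray(ua,'top'); p,e=ray(ub,'side'); s=np.linalg.lstsq(np.c_[d,-e],p-o,rcond=None)[0]; print(o+d*s[0],p+e*s[1])
tri((118,201),(267,209)); tri((122,62),(110,212)); 
E
```

```text
[0.5000702  0.61448206 0.32885793] [0.49600272 0.61512269 0.32841189]
[0.75229394 0.62346451 0.32035139] [0.75365363 0.6233124  0.32103527]
```

>>> play_rows(translation=[[-0.79,0,0],[-0.79,0,0],[-0.79,0,0],[-0.79,0,0],[-0.79,0,0],[-0.79,0,0],[0,0,0],[0,0,0]], twist=[[0,0,0],[0,0,0],[0,0,0],[0,0,0],[0,0,0],[0,0,0],[0,0,0],[0,0,0]], gripper=[-1,-1,-1,-1,-1,-1,-1,-1])

```text
time: 8.65
tool_pos: [0.576, 0.3643, 0.3998]
ee_rot: [-3.141, -0.002, 3.04]
wrist_force: [-0.0, -0.0, -0.7]
width: 0.0005
finger_force: 0.0
```

```bash
python3 - <<'E'
from h import *
o=robot.get_obs(); print(o['time'],o['tool_pos'],o['ee_rot'],o['wrist_force'])
a=snap('wrist','w3')
for d in robot.spot_point('key_top','wrist')[:2]: print(np.round(d['centre'],3),d['score'])
t=o['tool_pos']; print(proj([t[0],t[1],.147],'wrist'), proj([.575,.364,.147],'wrist'))
E
```

```text
8.65 [0.57598908 0.36431857 0.39982613] [-3.14110753e+00 -1.56424558e-03  3.03992135e+00] [-0.02963258 -0.01504314 -0.71733358]
[0.572 0.366 0.147] 0.67
[257.73542946 207.72490217] [257.23958154 206.65176602]
```

View pics/w3.png

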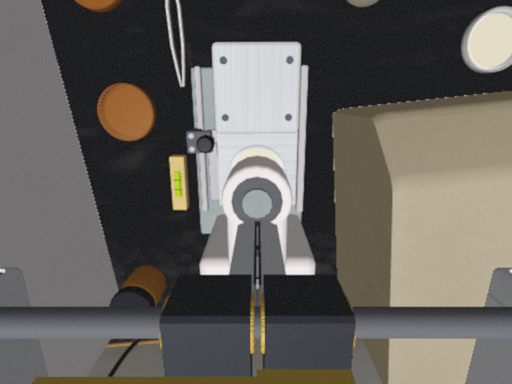

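The wrist view shows the key's disc at (257,204), directly in front of the fingertips. The TCP projects to (258,208), about 2–3 mm too far in, so I'll shift back and descend.

>>> play_rows(translation=[[0.06,0,0.5],[0,0,0.5],[0,0,0.2],[0,0,0.05],[0,0,0.05],[0,0,0]], twist=[[0,0,0],[0,0,0],[0,0,0],[0,0,0],[0,0,0],[0,0,0]], gripper=[-1,-1,-1,-1,-1,-1])

```text
time: 9.35
tool_pos: [0.573, 0.365, 0.3499]
ee_rot: [3.141, 0.002, 3.041]
wrist_force: [0.1, -0.1, -0.6]
width: 0.0008
finger_force: 0.0
```

>>> play_rows(translation=[[0,0,0.05],[0,0,0.05],[0,0,0]], twist=[[0,0,0],[0,0,0],[0,0,0]], gripper=[-1,-1,-1])

```text
time: 9.65
tool_pos: [0.5733, 0.3648, 0.3454]
ee_rot: [3.14, 0.001, 3.041]
wrist_force: [0.4, 0.6, 2.0]
width: 0.0004
finger_force: 1.2
```

>>> play_rows(translation=[[0,0,0.05],[0,0,0.05],[0,0,0.02],[0,0,0]], twist=[[0,0,0],[0,0,0],[0,0,0],[0,0,0]], gripper=[-1,-1,-1,-1])

```text
time: 10.05
tool_pos: [0.5731, 0.3647, 0.3425]
ee_rot: [3.14, 0.003, 3.041]
wrist_force: [-1.3, -0.7, 8.2]
width: 0.0002
finger_force: 4.0
```

>>> play_rows(translation=[[0,0,0.03],[0,0,0.03],[0,0,0]], twist=[[0,0,0],[0,0,0],[0,0,0]], gripper=[-1,-1,-1])

```text
time: 10.35
tool_pos: [0.5728, 0.3646, 0.3423]
ee_rot: [3.139, 0.004, 3.041]
wrist_force: [-4.0, -1.9, 13.8]
width: 0.0005
finger_force: 6.8
```

The key is hard down: 13.8 N with no more travel. Letting it up and backing away.

>>> play_rows(translation=[[0,0,-0.1],[0,0,-0.15],[0,0,-0.3],[0,0,-0.7],[0,0,-0.9],[0.8,0,0],[0.8,0,0],[0.8,0,0]], twist=[[0,0,0],[0,0,0],[0,0,0],[0,0,0],[0,0,0],[0,0,0],[0,0,0],[0,0,0]], gripper=[-1,-1,-1,-1,-1,-1,-1,-1])

```text
time: 11.15
tool_pos: [0.4768, 0.3743, 0.4233]
ee_rot: [-3.141, -0.001, 3.04]
wrist_force: [0.3, 0.6, -0.2]
width: 0.0005
finger_force: 0.0
```

>>> play_rows(translation=[[0.8,0,0],[0.8,0,0],[0.8,0,0],[0,0,0],[0,0,0]], twist=[[0,0,0],[0,0,0],[0,0,0],[0,0,0],[0,0,0]], gripper=[-1,-1,-1,-1,-1])

```text
time: 11.65
tool_pos: [0.3817, 0.3842, 0.4236]
ee_rot: [-3.141, 0.0, 3.042]
wrist_force: [-0.1, -0.4, -0.0]
width: 0.0003
finger_force: 0.0
```

```bash
python3 - <<'E'
from h import *
o=robot.get_obs(); print(o['time'],o['tool_pos'],o['wrist_force'])
b=snap('top','t4'); s=snap('side','s4')
for c in ('top','side'):
  for n in ('slide_face','key_top','dish_seat'):
    for d in robot.spot_point(n,c)[:1]: print(c,n,np.round(d['centre'],3),round(d['score'],2))
f=lambda im:cv2.resize(im,(400,300))
cv2.imwrite('pics/c4.png',np.hstack([f(b[120:300,130:370]),f(s[130:250,150:350])])[:,:,::-1])
E
```

```text
11.65 [0.38169696 0.38418044 0.42364449] [-0.09542582 -0.38867417 -0.01792114]
top slide_face [0.431 0.38  0.035] 0.78
top key_top [0.576 0.364 0.144] 0.69
top dish_seat [0.577 0.365 0.032] 0.74
side slide_face [0.436 0.378 0.034] 0.89
side key_top [0.573 0.366 0.148] 0.65
side dish_seat [0.435 0.377 0.03 ] 0.5
```

View pics/c4.png

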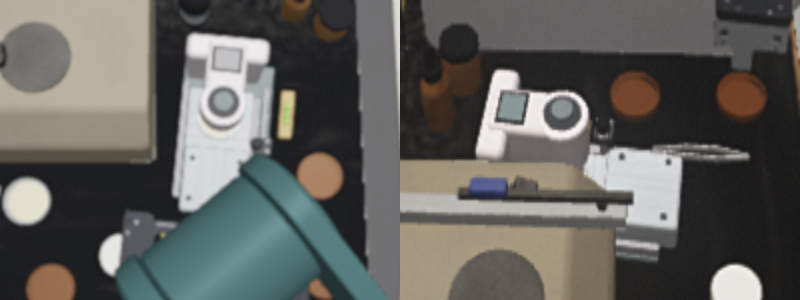

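The slide is still on the pin with the dish under the head, the key is up, the bystanders haven't moved, and the robot is clear.

```bash
python3 -c "
from bench import robot
print(robot.close_job())"
```

```text
the job is handed in; nothing more can be done
None
```

The job is handed in: the slide was pushed to its end stop and caught on the pin with the dish under the head, the key was then pressed fully down and let up, and nothing else was moved (about 12 s of the 51 s).

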